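# Check-weigh a jar on the kitchen beam scale and lock the beam again

### The arm

A 6-joint arm with a two-finger parallel gripper is mounted at the origin on the work surface. World frame = base frame: x ahead of the robot, y to its left, z up, the work surface at z = 0. Lengths are in m, angles in rad, forces in N, time in s.
With the tool pointing down it reaches from about 0.3 to 0.875 m from the base axis. Payload 6.4 kg.
Tool frame: the origin (TCP) lies between the finger pads; the fingertips stand 19 mm ahead of it and the grasp point (between the pads) is the TCP (ctrl.tips_ahead is the z of the fingertips in the tool frame, in m); z points along the fingers, y is the line along which they close (so a half turn about z gives the same grasp; the last joint's range is limited). The gripper opens to 85 mm and grips with 20 to 120 N. Pads are 22 mm wide; open, the fingers measure 114 mm over their backs; the gripper's body (76 mm by 85 mm) begins 54 mm behind the grasp point. The pads swing forward as they close: fully open they stand 13 mm farther back than shut.
Start: joints at [0.916, 0.181, 1.607, -0, 1.354, -0.206], TCP at [0.249, 0.518, 0.25] pointing down, gripper open.
Joint ranges: [-2.99, 2.99], [-0.89, 2.07], [0.3, 2.58], [-1.14, 4.28], [0, 2.63], [-3.12, 3.12]. Speed limits (rad/s): [2.57, 2.57, 3.01, 3.14, 3.14, 3.14].

### API

Orientations are given as a unit quaternion [w, x, y, z].
In Python, from bench import readout, vision, ctrl gives the robot as it stands.
- The arm moves only by the tool play_rows, never from a script. Its arguments are lists of equal length, an entry for each row: "xyz": the shift along the tool's x, y, z in mm, a list of three; "rot": the turn, a rotation vector about the tool's x, y, z in rad, a list of three; "grip": the opening, from 0 (shut) to 1 (fully open). In form: {"xyz": [[x, y, z], ...], "rot": [[rx, ry, rz], ...], "grip": [grip, ...]}. A call has exactly 10 rows; each row is the pose to reach, as a shift and turn from the pose commanded when the call began, along the tool's axes at that moment; what a row does not reach only later rows make up. A row lasts 1/8 s, in which the tool goes at most 62.5 mm and 10.7 degrees, less where a joint would pass 70% of its speed; a pose out of reach is approached as far as the arm can. A call with a gripper value outside its range is refused whole. The fingers move at their own pace and stop on an object; the grip force is fixed at half the most. Time passes only in rows, so rows that repeat a pose let the fingers close, or fill a call up. It gives the time, the measured TCP pose, the force, the opening and the grip force at its end, in the units of the state.
- readout.get_obs(): the state, without advancing time (a new reading comes with each control period).
- vision.camera(name): name is "scene" or "top" or "wrist"; returns a dict with "color" (420x560x3 uint8, red, green, blue), "depth" (420x560 float32, m along the optical axis (not along the pixel's ray), 0 where there is no reading), "camera_matrix" (3x3 intrinsics, pixels), "extrinsics" (4x4, takes a point from camera to world coordinates); the wrist camera has in their place "hand_eye" (4x4, takes a point from camera to tool coordinates, whose origin is the TCP and whose axes are the flange's). Camera axes: x right, y down, z forward; pixel columns grow to the right and rows downward; lengths in m; the calibration is good to about 2 mm. A picture is of the moment at which its call begins: read the wrist's pose just before it.
- ctrl.hand_in(): hands the job in; it is judged then, once.
The state is a dict: "time_s": time; "q": joint angles; "dq": joint speeds; "joint_efforts": joint torques, N m; "eef_pos": TCP position; "eef_rot": TCP orientation; "wrist_force": force on the tool from outside, world axes, zero at the start; "torque": the same for the moment, N m; "opening": opening from 0.0 (shut) to 1.0 (fully open); "grasp_force": force on a finger pad.
Only numpy, scipy, OpenCV 4.12 (cv2) and the standard library are available. Lean on these libraries where they do the work, as an engineer would, in place of code of your own. Each camera call takes 0.05 s, during which the arm holds its last target. There are 200 camera calls.

### The job

Check that the filled jar is up to weight: on the beam scale that carries the jar, swing the arrest lever fully over so that the beam is free and the pan sinks to its stop, and let it come to rest for a moment. Then swing the lever fully back so that the beam is held level again, with the jar still standing in its pan. Leave the other, empty scale locked as it is.

Things in the scene. Friction and masses are not known exactly. Their poses are not given: they have to be found in the camera images.
- scale: The beam scale that carries the jar (an identical empty one stands beside it): grey base 200 x 250 x 28 mm, steel beam 300 mm long along its y at height 121 mm, pan at the +y end, brass counterweight at -y, arrest lever at the front (-x). Fixed. Origin on the counter below the beam's pivot, z up, yaw within 0.4. Lever shaft along x at y 55, z 76 mm; the lever's rod swings in the plane x = -100 mm.
- scale_handle (a point): Grip point of the arrest lever: on the axis of the black round bar, 16 mm thick, that sticks out forward (scale's -x) from the top of the lever's 10 mm rod, from x -94 to -162 mm; free all round. In the scale's frame, with q = joint scale_lever: x -135, y 55 + 110 sin(0.3 - q), z 76 + 110 cos(0.3 - q) mm (y 88, z 181 arrested; y -24, z 153 released).
- scale_lever (a joint): Arrest lever of the scale with the jar, rad, turning about the scale's +x. 0 = arrested (end stop; leaning 0.3 rad to the pan), 1.1 = released (end stop; leaning 0.8 rad towards the counterweight). Takes 2 to 6 N at the cross-bar, stays at either end; near the end of the way back its cam lifts the beam and passes over centre at 0.12.
- scale_beam (a joint): Beam of the scale with the jar, rad. About 0 = level, held by the arrest; grows as the pan goes down; 0.14 = pan down on its stop. With the jar in the pan it sinks by itself, damped, within about a second of the lever's release.
- jar_center (a point): Centre (half-way up) of the glass jar with steel lid, 60 mm across, 85 mm tall, about 0.5 kg, standing loose in the pan; z is its axis. With the beam level the pan's floor is 145 mm above the counter, its centre at x = 0, y = 120 mm in the scale's frame.
- spare_lever (a joint): Arrest lever of the other, empty scale, rad; 0 = arrested, and it has to stay there.

How it is judged:
By the outcome, as a careful person would: the job done as asked, in the order asked, and still so for the second after the job is handed in, with the robot touching nothing.
It also fails if it takes over 35 s, if anything falls off the work surface, if the arm or the gripper's body presses on something with over 40 N, if the wrist force passes 120 N, or if a joint passes its speed limit or range.

## Working session

There is one attempt and no reset: what is moved stays moved. The work goes in short steps, Python scripts to look and compute and a tool call to move; the robot and the scene stay as the last step left them, time stands still between calls to the robot, and variables do not carry over. Pictures are saved under pics/ and viewed, at most 10 in all, crops included, and the job is handed in when it is done.

Besides the shell and the picture viewer there is one more tool, called as name(argument=value, ...), one argument or row to a line, values as JSON. play_rows: Moves the arm, as the interface text tells. Its arguments: {"type":"object","properties":{"xyz":{"type":"array","items":{"type":"array","items":{"type":"number"}}},"rot":{"type":"array","items":{"type":"array","items":{"type":"number"}}},"grip":{"type":"array","items":{"type":"number"}}},"required":["xyz","rot","grip"]}

```bash
mkdir -p pics; ls; python3 - <<'E'
from bench import readout, vision, ctrl
import cv2,numpy as np
for n in("scene","top"):
    c=vision.camera(n); np.savez(f"{n}.npz",**c)
    cv2.imwrite(f"pics/{n}0.png",c["color"][:,:,::-1])
    print(n,c["camera_matrix"].round(1).tolist(),c["extrinsics"].round(3).tolist())
o=readout.get_obs();print(o["time_s"],o["eef_pos"],o["eef_rot"],ctrl.tips_ahead)
E
```

```text
pics
scene [[433.1, 0.0, 287.3], [0.0, 433.1, 212.9], [0.0, 0.0, 1.0]] [[-0.89, 0.262, -0.373, 0.888], [0.456, 0.535, -0.711, 0.669], [0.013, -0.803, -0.596, 0.661], [0.0, 0.0, 0.0, 1.0]]
top [[395.4, 0.0, 280.4], [0.0, 395.4, 212.1], [0.0, 0.0, 1.0]] [[0.011, -0.997, 0.073, 0.461], [-1.0, -0.009, 0.019, 0.032], [-0.018, -0.073, -0.997, 1.166], [0.0, 0.0, 0.0, 1.0]]
0.1 [0.2491693  0.51768582 0.24946882] [-3.35515942e-04  2.22494894e-01  9.74933517e-01 -7.39208615e-04] 0.019
```

View pics/scene0.png

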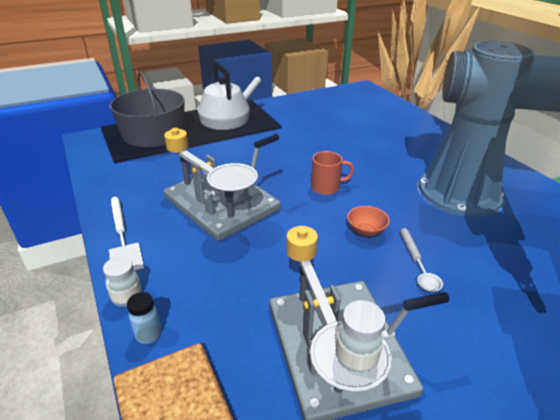

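View pics/top0.png

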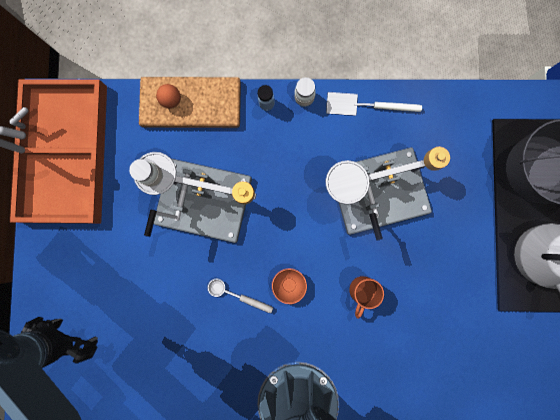

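The jar scale is left in the top view: base around (205,200), bar around (150,222), brass weight at (243,192). The empty scale is on the right, around (385,190). In the scene view the jar's bar runs from (405,307) to (447,298).

```bash
cat > h.py <<'E'
import numpy as np,cv2
def cloud(c,T=None):
    K=c["camera_matrix"];T=c["extrinsics"] if T is None else T;d=c["depth"]
    v,u=np.mgrid[:d.shape[0],:d.shape[1]]
    P=np.stack([(u-K[0,2])/K[0,0]*d,(v-K[1,2])/K[1,1]*d,d],-1)
    W=P@T[:3,:3].T+T[:3,3]; W[d==0]=np.nan
    return W
def roi(c,r):
    W=cloud(c); u0,u1,v0,v1=r
    return W[v0:v1,u0:u1].reshape(-1,3),c["color"][v0:v1,u0:u1].reshape(-1,3).astype(int)
E
python3 - <<'E'
from h import *
t=dict(np.load("top.npz"));s=dict(np.load("scene.npz"))
B=[]
for n,c,r in(("top",t,(125,265,140,250)),("scene",s,(260,430,225,419))):
    P,C=roi(c,r)
    b=(P[:,2]>.02)&(P[:,2]<.036)
    print(n,b.sum(),np.median(P[b,2])); B.append(P[b,:2])
    R=cv2.minAreaRect((P[b,:2]*1000).astype(np.float32)); print(R,cv2.boxPoints(R).round().tolist())
    k=(C.max(1)<60)&(P[:,2]>.13)&(P[:,2]<.21); Q=P[k]; m=Q.mean(0); 
    w=np.linalg.svd(Q-m)[2][0]; a=(Q-m)@w
    print("bar",k.sum(),m.round(4),w.round(3),np.arctan2(w[1],w[0]),(m+w*a.min()).round(3),(m+w*a.max()).round(3),np.percentile(Q[:,2],[2,50,98]).round(3))
    y=(C[:,0]>150)&(C[:,2]<90)&(C[:,1]>90)&(P[:,2]>.1); print("brass",y.sum(),np.median(P[y],0).round(3),np.percentile(P[y],[2,98],axis=0).round(3).tolist())
    j=(P[:,2]>.215)&(P[:,2]<.25); print("lid",j.sum(),P[j].mean(0).round(3))
R=cv2.minAreaRect((np.vstack(B)*1000).astype(np.float32));print("both",R)
E
```

```text
top 4222 0.027463901313754646
((577.8321533203125, 281.70831298828125), (249.50135803222656, 200.12037658691406), 77.94000244140625) [[454.0, 181.0], [650.0, 139.0], [702.0, 383.0], [506.0, 425.0]]
bar 174 [0.5106 0.3672 0.1835] [-0.629  0.729  0.27 ] 2.283229439649575 [0.64  0.217 0.128] [0.486 0.396 0.194] [0.134 0.187 0.191]
brass 39 [0.58  0.141 0.167] [[0.559, 0.121, 0.124], [0.625, 0.271, 0.181]]
lid 411 [0.628 0.388 0.228]
scene 7071 0.028450221743532622
((514.942138671875, 205.4891357421875), (509.24676513671875, 286.0568542480469), 50.89729309082031) [[243.0, 98.0], [465.0, -82.0], [787.0, 313.0], [565.0, 493.0]]
bar 82 [0.5158 0.3819 0.1849] [ 0.98  -0.117 -0.161] -0.1186400690024269 [0.502 0.384 0.187] [0.538 0.379 0.181] [0.181 0.185 0.19 ]
brass 482 [0.598 0.171 0.149] [[0.574, 0.148, 0.122], [0.638, 0.271, 0.175]]
lid 1349 [0.634 0.395 0.228]
both ((514.942138671875, 205.4891357421875), (509.24676513671875, 286.0568542480469), 50.89729309082031)
```

```bash
python3 - <<'E'
from h import *
t=dict(np.load("top.npz"));s=dict(np.load("scene.npz"))
th=-np.arctan2(52,244);R=np.array([[np.cos(th),-np.sin(th)],[np.sin(th),np.cos(th)]]);c0=np.array([.5778,.2817])
print("yaw",th)
for n,c,r in(("top",t,(138,162,200,245)),("scene",s,(395,455,285,315))):
    P,C=roi(c,r); k=(C.max(1)<75)&(P[:,2]>.165)&(P[:,2]<.21); Q=P[k]; L=(Q[:,:2]-c0)@R
    print(n,k.sum(),Q.mean(0).round(4),"local",L.mean(0).round(4),np.percentile(L,[1,99],axis=0).round(3).tolist(),np.percentile(Q[:,2],[2,50,98]).round(3)); m=np.polyfit(L[:,0],L[:,1],1);print("slope",m)
for n,c,r in(("top",t,(125,265,140,250)),("scene",s,(260,430,225,419))):
    P,C=roi(c,r); L=(P[:,:2]-c0)@R
    for lab,a,b in(("lid",.222,.24),("pan",.143,.155),("beam",.112,.13),("weight",.1,.19)):
        k=(P[:,2]>a)&(P[:,2]<b)
        if lab=="weight":k&=(C[:,0]-C[:,2]>70)&(L[:,1]<-.08)
        if lab=="beam":k&=(C.min(1)>110)&(abs(L[:,1])<.1)
        if k.sum(): print(n,lab,k.sum(),L[k].mean(0).round(3),np.percentile(L[k],[2,98],axis=0).round(3).tolist())
        if lab=="beam" and k.sum()>5:print(np.polyfit(L[k][:,1],L[k][:,0],1))
cr=lambda c,r,f:cv2.resize(c["color"][r[2]:r[3],r[0]:r[1],::-1],None,fx=f,fy=f,interpolation=cv2.INTER_CUBIC)
a=cr(t,(120,265,140,250),4);b=cr(s,(255,455,220,419),3)
cv2.imwrite("pics/z1.png",a);
E
```

```text
yaw -0.2099735128621634
top 167 [0.5042 0.3754 0.1867] local [-0.0915  0.0763] [[-0.123, 0.07], [-0.06, 0.085]] [0.182 0.187 0.191]
slope [-0.00615983  0.07577685]
scene 393 [0.5066 0.382  0.1865] local [-0.0905  0.0832] [[-0.123, 0.076], [-0.058, 0.088]] [0.18  0.187 0.191]
slope [-0.00467347  0.08282504]
top lid 386 [0.027 0.115] [[0.004, 0.091], [0.051, 0.14]]
top pan 698 [0.036 0.093] [[-0.02, 0.056], [0.087, 0.151]]
top beam 324 [ 0.034 -0.017] [[0.024, -0.092], [0.045, 0.057]]
[-0.03198419  0.0336603 ]
top weight 363 [ 0.035 -0.129] [[0.011, -0.154], [0.059, -0.104]]
scene lid 1206 [0.03  0.121] [[0.006, 0.095], [0.054, 0.143]]
scene pan 2785 [0.047 0.111] [[-0.017, -0.107], [0.089, 0.166]]
scene beam 679 [ 0.032 -0.018] [[-0.062, -0.095], [0.044, 0.064]]
[-0.19198574  0.02887114]
scene weight 879 [ 0.04  -0.115] [[0.014, -0.147], [0.062, -0.1]]
```

View pics/z1.png

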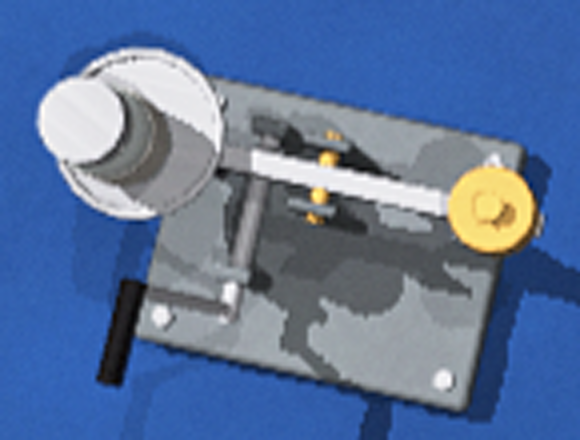

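The crop shows the black bar from (130,285) to (110,380), the jar at (80,115) and the brass weight at (490,210). The base yaw is about -0.21, and the bar's middle is at about (0.505, 0.379, 0.181). I'll hover above it with tool y along the scale's y.

play_rows(
  xyz=[
    [-25,0,-20],
    [-65,-3,-40],
    [-105,-6,-40],
    [-145,-9,-40],
    [-185,-11,-40],
    [-225,-13,-40],
    [-260,-15,-40],
    [-284,-16,-40],
    [-284,-16,-40],
    [-284,-16,-40],
  ],
  rot=[
    [0,0,0],
    [0,0,-0.04],
    [0,0,-0.08],
    [0,0,-0.12],
    [0,0,-0.16],
    [0,0,-0.2],
    [0,0,-0.239],
    [0,0,-0.239],
    [0,0,-0.239],
    [0,0,-0.239],
  ],
  grip=[0.6,0.6,0.6,0.6,0.6,0.6,0.6,0.6,0.6,0.6],
)

```text
time_s: 1.35
eef_pos: [0.4976, 0.3809, 0.29]
eef_rot: [-0.001, 0.105, 0.995, -0.0]
wrist_force: [-0.5, -0.2, -0.0]
opening: 0.597
grasp_force: 0.0
```

```bash
cat > w.py <<'E'
import sys
from bench import readout,vision
from h import *
from scipy.spatial.transform import Rotation as Ro
o=readout.get_obs();c=vision.camera("wrist");H=c["hand_eye"]
q=o["eef_rot"];T=np.eye(4);T[:3,:3]=Ro.from_quat([q[1],q[2],q[3],q[0]]).as_matrix();T[:3,3]=o["eef_pos"]
print(o["time_s"],o["eef_pos"].round(4),Ro.from_matrix(T[:3,:3]).as_matrix()[:,1].round(3),o["opening"],np.round(o["wrist_force"],1))
P=cloud(c,H).reshape(-1,3);W=P@T[:3,:3].T+T[:3,3];C=c["color"].reshape(-1,3).astype(int)
k=(C.max(1)<75)&(W[:,2]>.13)&(W[:,2]<.21)&(np.linalg.norm(P[:,:2],axis=1)<.15)
m=np.zeros(k.shape,np.uint8);m[k]=1
n,l,st,ce=cv2.connectedComponentsWithStats(m.reshape(420,560))
i=1+st[1:,4].argmax();k=l.ravel()==i;print(st[i],ce[i])
for X,a in((P,"tool"),(W,"world")):
    print(a,X[k].mean(0).round(4),np.percentile(X[k],[1,99],axis=0).round(4).tolist())
print("slope tool y/x",np.polyfit(P[k][:,0],P[k][:,1],1))
cv2.imwrite("pics/%s.png"%sys.argv[1],c["color"][:,:,::-1])
E
python3 w.py w1
```

```text
1.35 [0.4976 0.3809 0.29  ] [ 0.208  0.978 -0.   ] 0.5968381817974797 [-0.5 -0.2 -0. ]
[ 269  181   19   81 1377] [278.22367466 220.29266521]
tool [-0.0047 -0.0015  0.1031] [[-0.0392, -0.0086, 0.1004], [0.0267, 0.0058, 0.1102]]
world [0.5018 0.3785 0.1869] [[0.4708, 0.3655, 0.1799], [0.5356, 0.3903, 0.1896]]
slope tool y/x [ 0.01168555 -0.00143825]
```

View pics/w1.png

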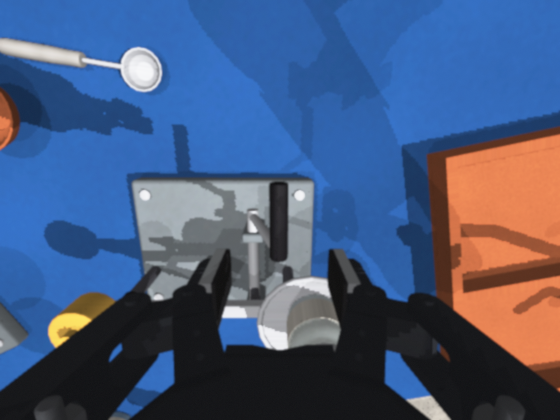

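The wrist view shows the black bar at (278,220), well between the fingers and parallel to tool x: tool y -1.5 mm, axis about 109 mm below the TCP. I'll descend and close to a loose cage.

play_rows(
  xyz=[
    [0,-1.5,20],
    [0,-1.5,45],
    [0,-1.5,70],
    [0,-1.5,90],
    [0,-1.5,103],
    [0,-1.5,109],
    [0,-1.5,109],
    [0,-1.5,109],
    [0,-1.5,109],
    [0,-1.5,109],
  ],
  rot=[
    [0,0,0],
    [0,0,0],
    [0,0,0],
    [0,0,0],
    [0,0,0],
    [0,0,0],
    [0,0,0],
    [0,0,0],
    [0,0,0],
    [0,0,0],
  ],
  grip=[0.6,0.6,0.6,0.6,0.6,0.6,0.45,0.3,0.25,0.25],
)

```text
time_s: 2.65
eef_pos: [0.4983, 0.379, 0.1817]
eef_rot: [0.0, 0.105, 0.994, 0.0]
wrist_force: [0.1, -0.6, 0.1]
opening: 0.249
grasp_force: 0.0
```

play_rows(
  xyz=[
    [0,-8,-2],
    [0,-20,-4],
    [0,-33,-5],
    [0,-49,-4],
    [0,-65,0],
    [0,-80,6],
    [0,-95,14],
    [0,-104,21],
    [0,-112,28],
    [0,-116,30],
  ],
  rot=[
    [0,0,0],
    [0,0,0],
    [0,0,0],
    [0,0,0],
    [0,0,0],
    [0,0,0],
    [0,0,0],
    [0,0,0],
    [0,0,0],
    [0,0,0],
  ],
  grip=[0.25,0.25,0.25,0.25,0.25,0.25,0.25,0.25,0.25,0.25],
)

```text
time_s: 3.9
eef_pos: [0.4746, 0.2682, 0.1521]
eef_rot: [0.001, 0.105, 0.994, 0.003]
wrist_force: [-1.3, 20.3, 6.3]
opening: 0.251
grasp_force: 10.1
```

The 20 N reaction means the lever is at its stop. I'll ease off and let the beam settle.

play_rows(
  xyz=[
    [0,1,0],
    [0,2,0],
    [0,3,0],
    [0,3,0],
    [0,3,0],
    [0,3,0],
    [0,3,0],
    [0,3,0],
    [0,3,0],
    [0,3,0],
  ],
  rot=[
    [0,0,0],
    [0,0,0],
    [0,0,0],
    [0,0,0],
    [0,0,0],
    [0,0,0],
    [0,0,0],
    [0,0,0],
    [0,0,0],
    [0,0,0],
  ],
  grip=[0.25,0.25,0.25,0.25,0.25,0.25,0.25,0.25,0.25,0.25],
)

```text
time_s: 5.15
eef_pos: [0.4748, 0.2687, 0.1514]
eef_rot: [0.0, 0.105, 0.994, 0.0]
wrist_force: [0.3, 4.9, 1.9]
opening: 0.251
grasp_force: 2.6
```

play_rows(
  xyz=[
    [0,0,0],
    [0,0,0],
    [0,0,0],
    [0,0,0],
    [0,0,0],
    [0,0,0],
    [0,0,0],
    [0,0,0],
    [0,0,0],
    [0,0,0],
  ],
  rot=[
    [0,0,0],
    [0,0,0],
    [0,0,0],
    [0,0,0],
    [0,0,0],
    [0,0,0],
    [0,0,0],
    [0,0,0],
    [0,0,0],
    [0,0,0],
  ],
  grip=[0.25,0.25,0.25,0.25,0.25,0.25,0.25,0.25,0.25,0.25],
)

```text
time_s: 6.4
eef_pos: [0.4748, 0.2687, 0.1514]
eef_rot: [0.0, 0.105, 0.994, 0.0]
wrist_force: [1.1, 5.1, 1.6]
opening: 0.249
grasp_force: 2.6
```

```bash
cat > s.py <<'E'
import sys
from bench import readout,vision
from h import *
c=vision.camera("scene");W=cloud(c)[225:419,260:430].reshape(-1,3);s0=dict(np.load("scene.npz"));W0=cloud(s0)[225:419,260:430].reshape(-1,3)
R=np.array([[.978,.2084],[-.2084,.978]])
for n,X in(("start",W0),("now",W)):
    L=(X[:,:2]-[.612,.266])@R
    k=(np.hypot(L[:,0],L[:,1]-.12)<.035)&(X[:,2]>.19);h=np.percentile(X[k,2],95);k&=X[:,2]>h-.008
    print(n,"lid top",h.round(4),L[k].mean(0).round(4))
cv2.imwrite("pics/%s.png"%sys.argv[1],cv2.resize(c["color"][200:419,230:480,::-1],None,fx=2.5,fy=2.5))
print(readout.get_obs()["time_s"])
E
python3 s.py s1
```

```text
start lid top 0.231 [-0.0063  0.1285]
now lid top 0.2151 [-0.0051  0.135 ]
6.45
```

View pics/s1.png

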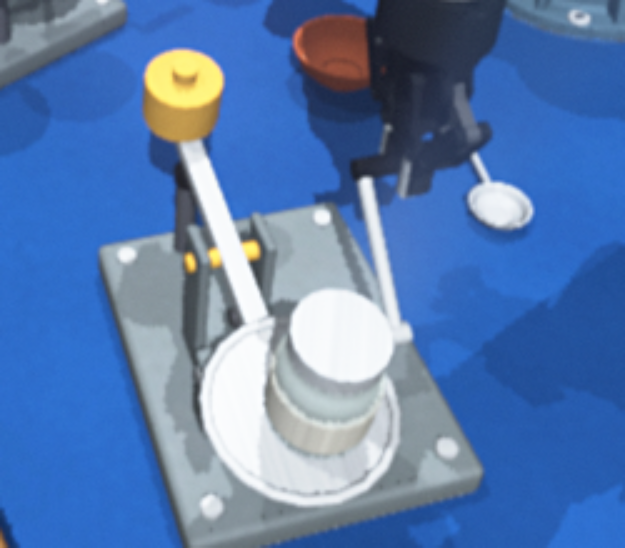

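The scene view shows the pan down: the lid is 16 mm lower (≈0.14 rad), with the jar at (330,370) still in the pan and the lever over at (370,175). Next I'll swing the lever back, slowly near the end.

play_rows(
  xyz=[
    [0,5,-3],
    [0,13,-9],
    [0,21,-16],
    [0,28,-20],
    [0,36,-24],
    [0,44,-27],
    [0,51,-30],
    [0,60,-32],
    [0,67,-34],
    [0,75,-35],
  ],
  rot=[
    [0,0,0],
    [0,0,0],
    [0,0,0],
    [0,0,0],
    [0,0,0],
    [0,0,0],
    [0,0,0],
    [0,0,0],
    [0,0,0],
    [0,0,0],
  ],
  grip=[0.25,0.25,0.25,0.25,0.25,0.25,0.25,0.25,0.25,0.25],
)

```text
time_s: 7.7
eef_pos: [0.4904, 0.3421, 0.1865]
eef_rot: [0.0, 0.105, 0.995, -0.0]
wrist_force: [-0.6, -3.1, 2.6]
opening: 0.251
grasp_force: 1.7
```

play_rows(
  xyz=[
    [0,4,0],
    [0,8,0],
    [0,11,0],
    [0,14,0],
    [0,17,0],
    [0,20,1],
    [0,22,1],
    [0,24,1],
    [0,26,1],
    [0,28,2],
  ],
  rot=[
    [0,0,0],
    [0,0,0],
    [0,0,0],
    [0,0,0],
    [0,0,0],
    [0,0,0],
    [0,0,0],
    [0,0,0],
    [0,0,0],
    [0,0,0],
  ],
  grip=[0.25,0.25,0.25,0.25,0.25,0.25,0.25,0.25,0.25,0.25],
)

```text
time_s: 8.95
eef_pos: [0.496, 0.3694, 0.1844]
eef_rot: [0.0, 0.105, 0.995, 0.0]
wrist_force: [-0.4, -2.0, 1.7]
opening: 0.251
grasp_force: 0.8
```

play_rows(
  xyz=[
    [0,2,0],
    [0,4,1],
    [0,6,1],
    [0,8,2],
    [0,10,2],
    [0,12,3],
    [0,14,3],
    [0,15,3],
    [0,16,3],
    [0,16,3],
  ],
  rot=[
    [0,0,0],
    [0,0,0],
    [0,0,0],
    [0,0,0],
    [0,0,0],
    [0,0,0],
    [0,0,0],
    [0,0,0],
    [0,0,0],
    [0,0,0],
  ],
  grip=[0.25,0.25,0.25,0.25,0.25,0.25,0.25,0.25,0.25,0.25],
)

```text
time_s: 10.2
eef_pos: [0.499, 0.3835, 0.181]
eef_rot: [-0.001, 0.105, 0.994, -0.001]
wrist_force: [-1.4, -6.6, 2.0]
opening: 0.251
grasp_force: 3.5
```

play_rows(
  xyz=[
    [0,1,0],
    [0,2,0],
    [0,3,0],
    [0,3,0],
    [0,3,0],
    [0,3,0],
    [0,3,0],
    [0,3,0],
    [0,3,0],
    [0,3,0],
  ],
  rot=[
    [0,0,0],
    [0,0,0],
    [0,0,0],
    [0,0,0],
    [0,0,0],
    [0,0,0],
    [0,0,0],
    [0,0,0],
    [0,0,0],
    [0,0,0],
  ],
  grip=[0.25,0.25,0.25,0.25,0.25,0.25,0.25,0.25,0.25,0.25],
)

```text
time_s: 11.45
eef_pos: [0.4991, 0.3839, 0.1808]
eef_rot: [-0.002, 0.105, 0.994, -0.004]
wrist_force: [-4.8, -17.3, 5.5]
opening: 0.254
grasp_force: 8.9
```

Firm on the end stop. I'll centre the cage, open and rise.

play_rows(
  xyz=[
    [0,-3,0],
    [0,-6,0],
    [0,-7,0],
    [0,-7,0],
    [0,-7,0],
    [0,-7,0],
    [0,-7,0],
    [0,-7,-10],
    [0,-7,-30],
    [0,-7,-60],
  ],
  rot=[
    [0,0,0],
    [0,0,0],
    [0,0,0],
    [0,0,0],
    [0,0,0],
    [0,0,0],
    [0,0,0],
    [0,0,0],
    [0,0,0],
    [0,0,0],
  ],
  grip=[0.25,0.25,0.3,0.4,0.5,0.6,0.6,0.6,0.6,0.6],
)

```text
time_s: 12.7
eef_pos: [0.4984, 0.3808, 0.2426]
eef_rot: [-0.0, 0.105, 0.995, -0.0]
wrist_force: [0.8, 0.2, 0.5]
opening: 0.601
grasp_force: 0.0
```

play_rows(
  xyz=[
    [0,0,-20],
    [0,0,-50],
    [30,0,-60],
    [60,0,-60],
    [90,0,-60],
    [120,0,-60],
    [140,0,-60],
    [140,0,-60],
    [140,0,-60],
    [140,0,-60],
  ],
  rot=[
    [0,0,0],
    [0,0,0],
    [0,0,0],
    [0,0,0],
    [0,0,0],
    [0,0,0],
    [0,0,0],
    [0,0,0],
    [0,0,0],
    [0,0,0],
  ],
  grip=[0.6,0.6,0.6,0.6,0.6,0.6,0.6,0.6,0.6,0.6],
)

```text
time_s: 13.95
eef_pos: [0.3625, 0.4098, 0.3012]
eef_rot: [0.0, 0.105, 0.994, -0.0]
wrist_force: [0.1, 0.5, 0.4]
opening: 0.602
grasp_force: 0.0
```

```bash
python3 s.py s2
```

```text
start lid top 0.231 [-0.0063  0.1285]
now lid top 0.2309 [-0.0062  0.1284]
14.0
```

View pics/s2.png

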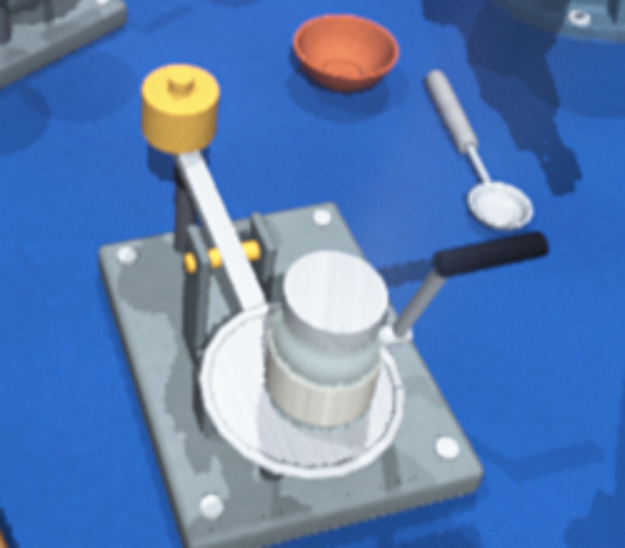

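The lever bar is back at (490,255), the jar stands at (330,335) at its starting height, and the arm is clear.

```bash
python3 -c "
from bench import ctrl;print(ctrl.hand_in())"
```

```text
the job is handed in; nothing more can be done
None
```

The job is handed in: the pan sank about 16 mm to its stop and rested for about 2.5 s, the lever is back on its arrest stop with the beam level and the jar still in its pan, and the arm never went near the empty scale (about 14 s used).

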